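# Dress the tasting paddle and offer it with a level quarter turn

### The arm

A 6-joint arm with a two-finger parallel gripper is mounted at the origin on a cart in front of the work surface, level with it; the furniture and walls round the work are solid. World frame = base frame: x ahead of the robot, y to its left, z up, the work surface at z = 0. Lengths are in m, angles in rad, forces in N, time in s.
With the tool pointing down it reaches from about 0.3 to 0.875 m from the base axis. Payload 6.4 kg.
Tool frame: the origin (TCP) lies at the very end of the fingers, on their centre line; the grasp point (between the pads) lies 19 mm behind it; z points along the fingers, y is the line along which they close (so a half turn about z gives the same grasp; the last joint's range is limited). The gripper opens to 85 mm and grips with 20 to 120 N. Pads are 22 mm wide; open, the fingers measure 114 mm over their backs; the gripper's body (76 mm by 85 mm) begins 54 mm behind the grasp point. The pads swing forward as they close: fully open they stand 13 mm farther back than shut.
Start: joints at [-1.357, 0.181, 1.607, -0, 1.354, -0.206], TCP at [0.234, -0.525, 0.231] pointing down, gripper open.
Joint ranges: [-2.99, 2.99], [-0.89, 2.07], [0.3, 2.58], [-1.14, 4.28], [0, 2.63], [-3.12, 3.12]. Speed limits (rad/s): [2.57, 2.57, 3.01, 3.14, 3.14, 3.14].

### API

Orientations are given as a unit quaternion [w, x, y, z].
In Python, from bench import ctrl gives the robot as it stands.
- The arm moves only by the tool jog_arm, never from a script. Its argument "series" is a list that holds one entry, the list of rows, each a list of 7 numbers: the shift along the tool's x, y, z in mm, then the turn, a rotation vector about the tool's x, y, z in rad, then the finger opening in mm, from 0 to 85.4. In form: [[[tx, ty, tz, rx, ry, rz, gripper], ...]]. A call has exactly 10 rows; each row shifts and turns the commanded pose from where the row before left it, along the tool's axes as they then stand; what a row does not reach is not made up. A row lasts 1/10 s, in which the tool goes at most 50 mm and 8.59 degrees, less where a joint would pass 70% of its speed; a pose out of reach is approached as far as the arm can. A call with a gripper value outside its range is refused whole. The fingers move at their own pace and stop on an object; the grip force is fixed at half the most. Time passes only in rows, so rows that do not move let the fingers close, or fill a call up. It gives the time, the measured TCP pose, the force, the opening and the grip force at its end, in the units of the state.
- ctrl.get_obs(): the state, without advancing time (a new reading comes with each control period).
- ctrl.camera(name): name is "side" or "top" or "wrist"; returns a dict with "frame" (420x560x3 uint8, blue, green, red), "z_map" (420x560 float32, m along the optical axis (not along the pixel's ray), 0 where there is no reading), "fx", "fy", "cx", "cy" (pixels), "xyz" and "rotation" of the camera in the world. Camera axes: x right, y down, z forward; pixel columns grow to the right and rows downward; lengths in m; the calibration is good to about 2 mm. A picture is of the moment at which its call begins.
- ctrl.hand_in(): hands the job in; it is judged then, once.
The state is a dict: "time_s": time; "q": joint angles; "dq": joint speeds; "joint_efforts": joint torques, N m; "eef_pos": TCP position; "eef_rot": TCP orientation; "wrist_force": force on the tool from outside, world axes, zero at the start; "torque": the same for the moment, N m; "opening": opening from 0.0 (shut) to 1.0 (fully open); "grasp_force": force on a finger pad.
Only numpy, scipy, OpenCV 4.12 (cv2) and the standard library are available. Lean on these libraries where they do the work, as an engineer would, in place of code of your own. Each camera call takes 0.05 s, during which the arm holds its last target. There are 200 camera calls.

### The job

Sort the two chocolate pralines by size: the small ball goes into the ramekin and the large ball into the round well of the wooden tasting paddle while the paddle lies on its rest. Then grip the paddle across its sides at the well, lift it straight up off the rest, keep it level, and, staying above the rest, turn it a quarter turn clockwise as seen from above, so that its handle points off to the robot's left, with the large ball still loose in the middle of the well. Finish holding the paddle there at least 8 cm above the rest, still and level, not putting it down or letting go; leave everything else where it stands.

Things in the scene. Friction and masses are not known exactly. Their poses are not given: they have to be found in the camera images.
- large_center (a point): centre of the large chocolate praline, a hard dark brown ball of 34 mm diameter, about 30 g. It starts on one of the two seats of the praline board, centre about 30 mm above the worktop (bottom about 3 mm down in the seat)
- small_center (a point): centre of the small chocolate praline, a hard ball of the same dark brown, 26 mm diameter, about 16 g. It starts on the other seat of the praline board, centre about 24 mm above the worktop
- board: praline board, fixed to the worktop: a wooden block 110 x 56 x 16 mm with two round holes of 20 mm diameter along its x axis, at x = -30 and +30 mm; a ball sits in each. Origin: centre of the underside, z up
- ramekin: empty white porcelain ramekin standing on the worktop, loose, 69 mm outer diameter, 42 mm high, inside about 54 mm wide at the mouth with the floor about 8 mm up. Origin: centre of the underside, z up
- paddle: light wooden tasting paddle, loose, about 160 g: board 100 (x) x 58 (y) x 20 mm with upright sides, a round dished well 45 mm wide amid its top, and a handle 60 x 22 x 12 mm at its -x end (at first roughly towards the robot). Lies loose on the rest, underside 26 mm above the worktop; fingers can straddle it. Origin: centre of the board's underside, below the well; x away from the handle, z up
- paddle_well (a point): lowest point, in the middle of the paddle's well, 14 mm above its underside; the well rises gently (8 degrees out to 10 mm, then 18 degrees) to its rim 6 mm higher and 22.5 mm out: a ball rolls off centre if the paddle tilts or jerks. The large ball at rest there has its centre 17 mm above this point
- paddle_handle (a point): middle of the paddle's handle, 80 mm from the well towards -x of the paddle and 10 mm above its underside
- rest_top (a point): middle of the top of the rest, 26 mm above the worktop. The rest is a low wooden trestle with a cork top, 74 x 34 x 26 mm, fixed, narrower than the paddle that lies centred on it. Axes of the rest: x parallel to the paddle's x at the start, y a quarter turn anticlockwise from x, z up
- kitchen_timer: bystander: round twist timer, green over white, 69 mm wide, 60 mm high, to the left of the paddle; origin under its centre

How it is judged:
By the outcome, as a careful person would: the job done as asked, in the order asked, and still so for the second after the job is handed in, while the arm keeps its last pose, push and grip.
It also fails if it takes over 58 s, if anything falls off the work surface, if the arm or the gripper's body presses on something with over 40 N, if the wrist force passes 120 N, or if a joint passes its speed limit or range.

## Working session

There is one attempt and no reset: what is moved stays moved. The work goes in short steps, Python scripts to look and compute and a tool call to move; the robot and the scene stay as the last step left them, time stands still between calls to the robot, and variables do not carry over. Pictures are saved under pics/ and viewed, at most 10 in all, crops included, and the job is handed in when it is done.

Besides the shell and the picture viewer there is one more tool, called after "Emit:" as name([rows], argument=value, ...), one row to a line, values as JSON. jog_arm: Moves the arm, as the interface text tells. Its arguments: {"type":"object","properties":{"series":{"type":"array"}},"required":["series"]}

```bash
mkdir -p pics
cat > h.py <<'E'
import numpy as np,cv2
from bench import ctrl
def cloud(c):
    z=c["z_map"];h,w=z.shape;u,v=np.meshgrid(np.arange(w),np.arange(h))
    p=np.stack([(u-c["cx"])/c["fx"]*z,(v-c["cy"])/c["fy"]*z,z],-1)
    return p@np.array(c["rotation"]).T+np.array(c["xyz"])
def ray(c,u,v,h):
    d=np.array(c["rotation"])@np.array([(u-c["cx"])/c["fx"],(v-c["cy"])/c["fy"],1.]);o=np.array(c["xyz"])
    return o+d*(h-o[2])/d[2]
E
python3 - <<'E'
from h import *
import pickle
for n in("top","side"):
    c=ctrl.camera(n);pickle.dump(c,open(n+".pkl","wb"));cv2.imwrite(f"pics/{n}0.png",c["frame"])
    print(n,c["fx"],c["cx"],c["cy"],np.round(c["xyz"],3),np.round(c["rotation"],3).tolist(),type(c["rotation"]))
o=ctrl.get_obs();print({k:np.round(v,3) for k,v in o.items()})
E
```

```text
top 481.0366866161491 275.7910820746247 210.34219599346878 [ 0.242 -0.054  1.342] [-0.052, 0.709, -0.701, 0.054] <class 'numpy.ndarray'>
side 436.8777609128159 277.9143622966906 206.34171147057643 [ 0.15  -0.847  0.467] [-0.525, 0.831, -0.149, 0.103] <class 'numpy.ndarray'>
{'time_s': np.float64(0.1), 'q': array([-1.357,  0.181,  1.608, -0.   ,  1.354, -0.206]), 'dq': array([-0.001, -0.002, -0.002, -0.002,  0.001,  0.   ]), 'joint_efforts': array([-0.0000e+00, -4.4588e+01, -3.5224e+01, -0.0000e+00,  4.0000e-03,
        0.0000e+00]), 'eef_pos': array([ 0.234, -0.525,  0.23 ]), 'eef_rot': array([-0.001,  0.978,  0.208, -0.   ]), 'wrist_force': array([ 0.068, -0.274,  0.264]), 'torque': array([-0.015, -0.016,  0.04 ]), 'grasp_force': np.float64(0.0), 'opening': np.float64(0.999)}
```

View pics/top0.png

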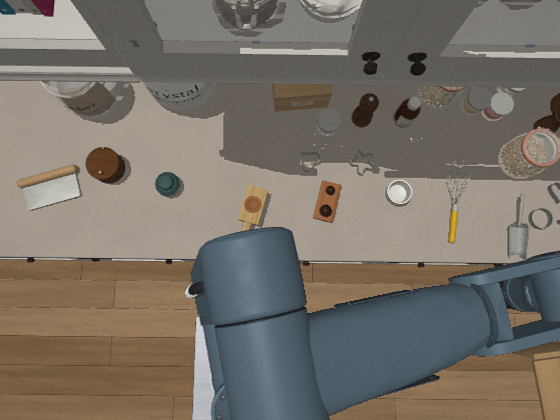

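View pics/side0.png

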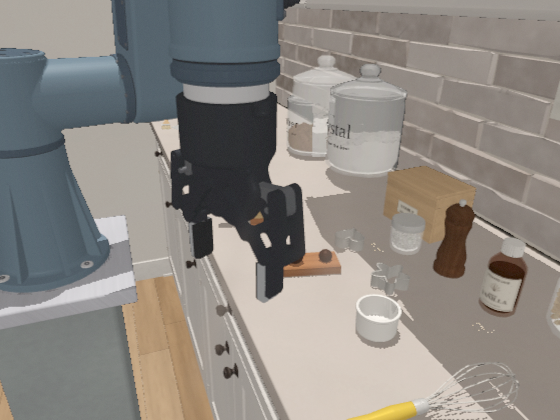

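The top view shows the paddle well at about (253,204) with its handle toward the robot. The board is at (327,201), with the larger ball near (326,210) and the smaller near (331,190). The ramekin is at (399,192) and the timer at (167,184).

```bash
cat > h.py <<'E'
import numpy as np,cv2,pickle
from scipy.spatial.transform import Rotation as R
from bench import ctrl
def rot(c):return R.from_quat(c["rotation"],scalar_first=True).as_matrix()
def cloud(c):
    z=c["z_map"];h,w=z.shape;u,v=np.meshgrid(np.arange(w),np.arange(h))
    p=np.stack([(u-c["cx"])/c["fx"]*z,(v-c["cy"])/c["fy"]*z,z],-1)
    return p@rot(c).T+np.array(c["xyz"])
def ray(c,u,v,h):
    d=rot(c)@np.array([(u-c["cx"])/c["fx"],(v-c["cy"])/c["fy"],1.]);o=np.array(c["xyz"])
    return o+d*(h-o[2])/d[2]
def shot(n,f=None):
    c=ctrl.camera(n)
    if f:cv2.imwrite(f"pics/{f}.png",c["frame"])
    return c
def state():
    o=ctrl.get_obs();print("t",round(o["time_s"],2),"p",np.round(np.array(o["eef_pos"])*1e3,1),"q",np.round(o["q"],3),"rot",np.round(o["eef_rot"],4),"F",np.round(o["wrist_force"],1),"open",round(o["opening"]*85.4,1),"g",round(o["grasp_force"],1));return o
E
python3 - <<'E'
from h import *
c=pickle.load(open("top.pkl","rb"));f=c["frame"];P=cloud(c)
hsv=cv2.cvtColor(f,cv2.COLOR_BGR2HSV)
for n,(u,v) in dict(well=(253,204),L=(326,210),S=(331,190),ram=(399,192),timer=(167,184),pad=(247,195),boardm=(328,200),rim=(389,186),table=(290,205)).items():
    print(n,hsv[v,u],np.round(P[v,u]*1e3))
def blobs(m,x0,x1,y0,y1,h,amin=25):
    k=np.zeros(m.shape,np.uint8);k[y0:y1,x0:x1]=m[y0:y1,x0:x1]
    cs,_=cv2.findContours(k,cv2.RETR_EXTERNAL,cv2.CHAIN_APPROX_NONE)
    for q in cs:
        if cv2.contourArea(q)>amin:
            W=np.array([ray(c,*p[0],h)[:2] for p in q],np.float32)*1000
            (a,b),r=cv2.minEnclosingCircle(W);print(cv2.boundingRect(q),cv2.contourArea(q),"rect",np.round(cv2.minAreaRect(W)[0],1),np.round(cv2.minAreaRect(W)[1],1),round(cv2.minAreaRect(W)[2],1),"circ",round(a,1),round(b,1),round(r,1))
H,S,V=cv2.split(hsv)
print("balls");blobs((V<90)&(H<25),315,340,180,220,.027)
print("board");blobs((S>100),310,345,175,225,.016)
print("paddle");blobs((S>80),235,272,180,236,.046)
print("ram");blobs((S<40)&(V>200),383,415,175,210,.042)
print("timer");blobs((S>80)&(H>60),150,185,168,200,.05)
E
python3 - <<'E'
import cv2
f=cv2.imread("pics/top0.png")[165:245,150:420];cv2.imwrite("pics/topc.png",cv2.resize(f,None,fx=2.9,fy=2.9,interpolation=2))
E
```

```text
well [ 13 149 147] [455.   5.  37.]
L [ 12 122  69] [ 440. -194.   45.]
S [  6 135  53] [ 498. -210.   34.]
ram [ 23  10 223] [ 501. -407.    1.]
timer [88 72 92] [503. 238.  62.]
pad [ 18 116 187] [478.  22.  49.]
boardm [ 12 147 149] [ 473. -203.   15.]
rim [ 23  14 215] [ 509. -369.   41.]
table [ 16  34 163] [460. -98.  -1.]
balls
(320, 205, 12, 12) 98.0 rect [ 441. -195.] [30.8 30.6] 0.7 circ 441.3 -195.1 16.7
(326, 186, 9, 9) 54.0 rect [ 498.9 -207.7] [22.3 22.8] 89.8 circ 498.9 -207.9 12.5
board
(313, 181, 28, 41) 710.5 rect [ 469.9 -200.5] [ 55.1 110.5] 76.6 circ 470.9 -198.2 59.8
paddle
(238, 185, 30, 47) 787.5 rect [439.4   9.8] [ 59.9 127.3] 74.5 circ 441.5 8.9 66.1
ram
(387, 180, 25, 24) 223.0 rect [ 495.6 -396.1] [65.7 64.1] 44.3 circ 495.1 -396.6 33.7
timer
```

View pics/topc.png

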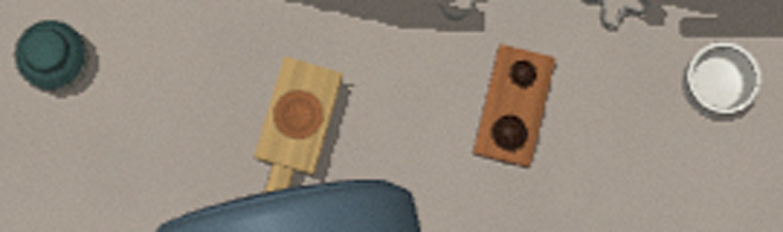

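Emit:
jog_arm([
  [[22, -11, 0, 0, 0, 0, 60], [33, -16, 0, 0, 0, 0, 60], [41, -20, 0, 0, 0, 0, 60], [41, -20, 0, 0, 0, 0, 60], [41, -20, 0, 0, 0, 0, 60], [41, -20, 0, 0, 0, 0, 60], [41, -20, 0, 0, 0, 0, 60], [41, -20, 0, 0, 0, 0, 60], [37, -18, 0, 0, 0, 0, 60], [33, -17, 0, 0, 0, 0, 60]],
])

```text
time_s: 1.1
eef_pos: [0.4999, -0.2057, 0.231]
eef_rot: [-0.0, 0.978, 0.209, -0.0]
wrist_force: [-0.1, -0.1, -0.3]
opening: 0.702
grasp_force: 0.0
```

Emit:
jog_arm([
  [[0, 0, 0, 0, 0, -0.145, 60], [0, 0, 0, 0, 0, -0.145, 60], [0, 0, 0, 0, 0, -0.145, 60], [0, 0, 0, 0, 0, -0.145, 60], [0, 0, 0, 0, 0, -0.145, 60], [0, 0, 0, 0, 0, -0.145, 60], [0, 0, 0, 0, 0, -0.145, 60], [0, 0, 0, 0, 0, -0.145, 60], [0, 0, 0, 0, 0, -0.145, 60], [0, 0, 0, 0, 0, -0.145, 60]],
])

```text
time_s: 2.1
eef_pos: [0.4987, -0.2075, 0.2308]
eef_rot: [-0.001, 0.592, 0.806, 0.0]
wrist_force: [-0.9, -0.1, 0.4]
opening: 0.71
grasp_force: 0.0
```

Emit:
jog_arm([
  [[0, 0, 0, 0, 0, -0.145, 60], [0, 0, 0, 0, 0, -0.145, 60], [0, 0, 0, 0, 0, -0.145, 60], [0, 0, 0, 0, 0, -0.145, 60], [0, 0, 0, 0, 0, -0.145, 60], [0, 0, 0, 0, 0, -0.145, 60], [0, 0, 0, 0, 0, -0.145, 60], [0, 0, 0, 0, 0, -0.015, 60], [0, 0, 0, 0, 0, 0, 60], [0, 0, 0, 0, 0, 0, 60]],
])

```text
time_s: 3.1
eef_pos: [0.4989, -0.2076, 0.2311]
eef_rot: [-0.0, 0.122, 0.993, 0.0]
wrist_force: [0.3, 0.7, 0.3]
opening: 0.704
grasp_force: 0.0
```

Run:
```python
from h import *
o=state()
c=shot("wrist","w1");P=cloud(c);print(np.round(c["xyz"],3),c["fx"])
pickle.dump(c,open("w1.pkl","wb"))
s=shot("side","s1");pickle.dump(s,open("s1.pkl","wb"))
Q=cloud(s);m=(s["z_map"]>0)&(np.abs(Q[...,0]-.5)<.06)&(np.abs(Q[...,1]+.207)<.08)&(Q[...,2]>.1)
print("lowest finger z",np.round(np.percentile(Q[m][:,2],[0,.5,1,2,5]),4))
```

```text
t 3.1 p [ 498.9 -207.6  231.1] q [-0.614  0.104  1.694  0.     1.344 -1.94 ] rot [-2.000e-04  1.220e-01  9.925e-01  1.000e-04] F [0.3 0.7 0.3] open 60.2 g 0.0
[ 0.43  -0.191  0.374] 324.358576695729
lowest finger z [0.2342 0.2371 0.2398 0.2453 0.2588]
```

View pics/w1.png

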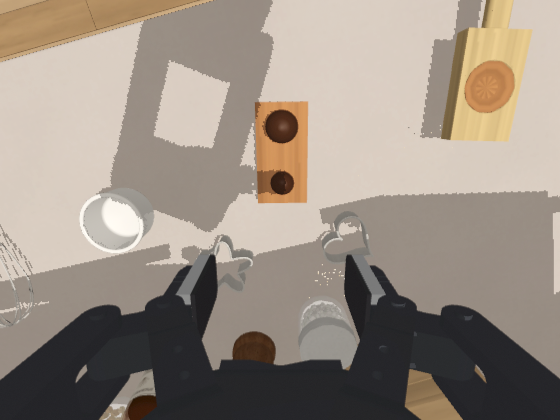

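View pics/s1.png

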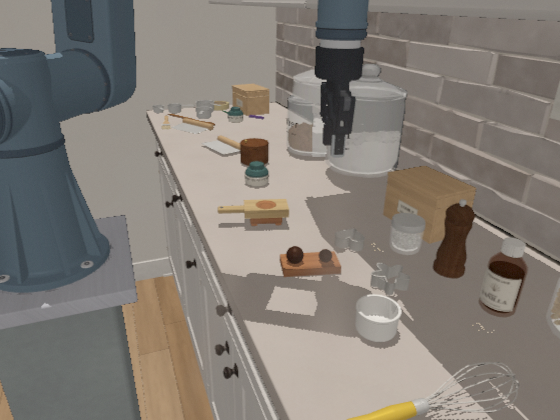

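The wrist view shows the large ball at (282,126) and the small at (282,183) on the upright board. The ramekin is at (117,220) and the paddle well at (489,88). In the side view the fingertips hang clear over the board.

```bash
cat > m.py <<'E'
from h import *
def fit(c,m,box,h,amin=60,fill=False):
    x0,x1,y0,y1=box;k=np.zeros(m.shape,np.uint8);k[y0:y1,x0:x1]=m[y0:y1,x0:x1]
    k=cv2.morphologyEx(k,cv2.MORPH_OPEN,np.ones((3,3)))
    cs,_=cv2.findContours(k,cv2.RETR_EXTERNAL,cv2.CHAIN_APPROX_NONE)
    for q in sorted(cs,key=cv2.contourArea)[::-1][:3]:
        if cv2.contourArea(q)<amin:continue
        W=np.array([ray(c,*p[0],h)[:2] for p in q],np.float32)*1000
        e=cv2.fitEllipse(W);r=cv2.minAreaRect(W)
        print(cv2.boundingRect(q),"ell",np.round(e[0],1),np.round(e[1],1),"rect",np.round(r[0],1),np.round(r[1],1),round(r[2],2))
E
python3 - <<'E'
from m import *
c=pickle.load(open("w1.pkl","rb"));f=c["frame"];H,S,V=cv2.split(cv2.cvtColor(f,cv2.COLOR_BGR2HSV))
for u,v in((489,100),(480,130),(472,40),(282,110),(262,155),(117,190)):print(f[v,u],H[v,u],S[v,u],V[v,u])
print("L");fit(c,(V<110),(258,306,104,148),.030)
print("S");fit(c,(V<110),(258,306,166,198),.024)
print("board");fit(c,(S>120),(240,320,90,215),.016)
print("paddle");fit(c,(S>90)&(V>120),(430,540,29,150),.046)
print("well");fit(c,(H<14)&(S>110)&(V>100),(450,530,45,130),.046)
print("ram");fit(c,(S<30)&(V>190),(75,160,180,255),.042)
P=cloud(c);m=(P[...,2]>.036)&(P[...,2]<.05);m[:,170:]=0
w=P[m]*1e3;print("rim depth",len(w),np.round(w.min(0)),np.round(w.max(0)))
t=pickle.load(open("s1.pkl","rb"));
E
```

```text
[ 81 131 191] 14 147 191
[147 206 234] 20 95 234
[138 194 222] 20 96 222
[32 52 86] 11 160 86
[ 83 138 197] 14 148 197
[146 153 157] 19 18 157
L
(265, 110, 33, 33) ell [ 441.6 -193.2] [32.3 32.8] rect [ 441.5 -193.1] [33.  31.9] 75.99
S
(270, 171, 24, 23) ell [ 499.9 -207.1] [24.5 25. ] rect [ 499.5 -207. ] [25.3 24.5] 75.99
board
(255, 102, 53, 101) ell [ 470.6 -199.9] [ 61.5 134.3] rect [ 470.8 -200. ] [ 55.1 108.6] 76.59
paddle
(450, 29, 82, 112) ell [452.5   6.3] [ 66.5 120.9] rect [453.2   5.8] [60.2 98.7] 74.89
(451, 32, 12, 48) ell [418.9 -20.5] [ 4.7 49.8] rect [418.9 -20.7] [ 5.1 39.8] 74.38
well
ram
(75, 180, 77, 75) ell [ 495.5 -401.2] [80.3 88.3] rect [ 489.3 -395.9] [87.2 83.4] 75.99
rim depth 1319 [ 461. -577.   36.] [ 754. -361.   50.]
```

Emit:
jog_arm([
  [[-1, 0.5, 15, 0, 0, -0.01, 60], [0, 0, 25, 0, 0, 0, 60], [0, 0, 30, 0, 0, 0, 60], [0, 0, 32, 0, 0, 0, 60], [0, 0, 32, 0, 0, 0, 60], [0, 0, 28, 0, 0, 0, 60], [0, 0, 20, 0, 0, 0, 60], [0, 0, 15, 0, 0, 0, 60], [0, 0, 10, 0, 0, 0, 60], [0, 0, 5, 0, 0, 0, 60]],
])

```text
time_s: 4.2
eef_pos: [0.4997, -0.2072, 0.0183]
eef_rot: [-0.0, 0.116, 0.993, 0.0]
wrist_force: [0.6, -0.6, 0.7]
opening: 0.703
grasp_force: 0.0
```

Emit:
jog_arm([
  [[0, 0, 0, 0, 0, 0, 40], [0, 0, 0, 0, 0, 0, 30], [0, 0, 0, 0, 0, 0, 20], [0, 0, 0, 0, 0, 0, 15], [0, 0, 0, 0, 0, 0, 15], [0, 0, 0, 0, 0, 0, 15], [0, 0, 0, 0, 0, 0, 15], [0, 0, 0, 0, 0, 0, 15], [0, 0, 0, 0, 0, 0, 15], [0, 0, 0, 0, 0, 0, 15]],
])

```text
time_s: 5.2
eef_pos: [0.501, -0.2072, 0.0205]
eef_rot: [0.001, 0.116, 0.993, 0.0]
wrist_force: [0.9, 5.9, 5.9]
opening: 0.262
grasp_force: 58.6
```

Emit:
jog_arm([
  [[0, 0, -3, 0, 0, 0, 15], [0, 0, -6, 0, 0, 0, 15], [0, 0, -10, 0, 0, 0, 15], [0, 0, -15, 0, 0, 0, 15], [0, 0, -15, 0, 0, 0, 15], [0, 0, -15, 0, 0, 0, 15], [0, 0, -12, 0, 0, 0, 15], [0, 0, -8, 0, 0, 0, 15], [0, 0, -4, 0, 0, 0, 15], [0, 0, -2, 0, 0, 0, 15]],
])

```text
time_s: 6.2
eef_pos: [0.5001, -0.2074, 0.1096]
eef_rot: [0.0, 0.116, 0.993, -0.0]
wrist_force: [-1.5, 0.3, 1.2]
opening: 0.257
grasp_force: 58.8
```

Run:
```python
from m import *
state()
c=shot("wrist","w2");s=shot("side");f=s["frame"]
a=cv2.resize(c["frame"][100:420,180:400],None,fx=1.6,fy=1.6);b=cv2.resize(f[150:310,240:400],(512,512))
cv2.imwrite("pics/c2.png",np.hstack([a,b])[:, :800])
```

```text
t 6.2 p [ 500.1 -207.4  109.6] q [-0.613  0.25   1.791 -0.     1.1   -1.952] rot [ 1.000e-04  1.156e-01  9.933e-01 -1.000e-04] F [-1.5  0.3  1.2] open 22.0 g 58.8
```

View pics/c2.png

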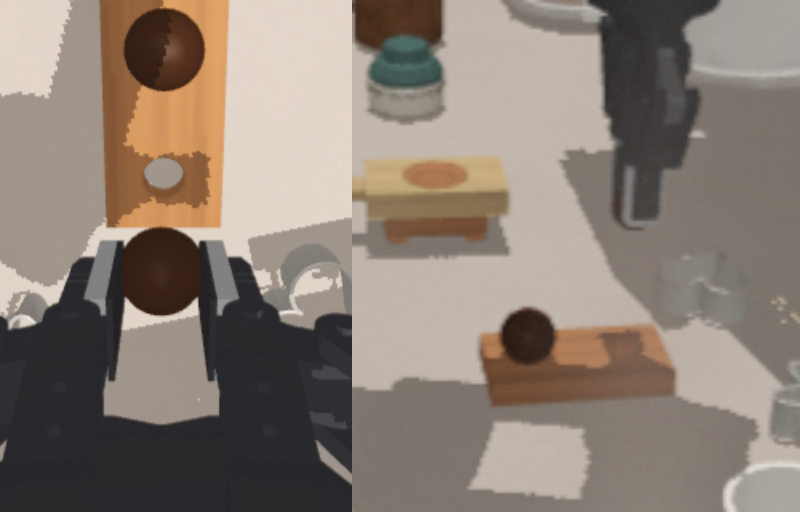

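The small ball is held between the pads, its seat is empty, and the large ball is still seated. Next I measure the ramekin rim.

Run:
```python
from m import *
from scipy.optimize import least_squares
for n in("top","s1","w1"):
    c=pickle.load(open(n+".pkl","rb"));P=cloud(c)*1e3
    m=(P[...,2]>33)&(P[...,2]<48)&(np.hypot(P[...,0]-495,P[...,1]+397)<48)
    w=P[m];
    s=least_squares(lambda a:np.hypot(w[:,0]-a[0],w[:,1]-a[1])-a[2],[495,-397,31],loss="soft_l1",f_scale=2).x
    print(n,len(w),np.round(s,1),np.round(w.min(0)),np.round(w.max(0)))
```

```text
top 155 [ 494.3 -395.6   31.6] [ 462. -430.   33.] [ 528. -362.   48.]
s1 522 [ 492.5 -397.4   31.8] [ 459. -431.   33.] [ 528. -362.   42.]
w1 1207 [ 495.1 -394.8   31.7] [ 461. -430.   33.] [ 530. -361.   44.]
```

Emit:
jog_arm([
  [[-1.5, -7.4, 0, 0, 0, 0, 15], [-3, -14.8, 0, 0, 0, 0, 15], [-4.2, -20.3, 0, 0, 0, 0, 15], [-4.9, -24, 0, 0, 0, 0, 15], [-5.3, -25.9, 0, 0, 0, 0, 15], [-5.3, -25.9, 0, 0, 0, 0, 15], [-4.9, -24, 0, 0, 0, 0, 15], [-4.2, -20.3, 0, 0, 0, 0, 15], [-3, -14.8, 0, 0, 0, 0, 15], [-1.5, -7.4, 0, 0, 0, 0, 15]],
])

```text
time_s: 7.3
eef_pos: [0.4938, -0.398, 0.1089]
eef_rot: [-0.0, 0.116, 0.993, -0.0]
wrist_force: [0.9, -0.2, -0.0]
opening: 0.263
grasp_force: 58.8
```

Emit:
jog_arm([
  [[0, 0, 3, 0, 0, 0, 15], [0, 0, 6, 0, 0, 0, 15], [0, 0, 9, 0, 0, 0, 15], [0, 0, 10, 0, 0, 0, 15], [0, 0, 10, 0, 0, 0, 15], [0, 0, 9, 0, 0, 0, 15], [0, 0, 7, 0, 0, 0, 15], [0, 0, 5, 0, 0, 0, 15], [0, 0, 3, 0, 0, 0, 15], [0, 0, 1, 0, 0, 0, 15]],
])

```text
time_s: 8.3
eef_pos: [0.4944, -0.396, 0.046]
eef_rot: [-0.0, 0.116, 0.993, 0.0]
wrist_force: [0.4, -0.6, -1.3]
opening: 0.261
grasp_force: 58.8
```

Emit:
jog_arm([
  [[0, 0, 0, 0, 0, 0, 15], [0, 0, 0, 0, 0, 0, 36], [0, 0, 0, 0, 0, 0, 36], [0, 0, 0, 0, 0, 0, 36], [0, 0, 0, 0, 0, 0, 36], [0, 0, -5, 0, 0, 0, 36], [0, 0, -10, 0, 0, 0, 36], [0, 0, -15, 0, 0, 0, 36], [0, 0, -20, 0, 0, 0, 36], [0, 0, -20, 0, 0, 0, 36]],
])

```text
time_s: 9.3
eef_pos: [0.4946, -0.3962, 0.1184]
eef_rot: [0.0, 0.116, 0.993, -0.0]
wrist_force: [0.8, -0.3, 0.8]
opening: 0.423
grasp_force: 0.0
```

Emit:
jog_arm([
  [[4, 7.4, 0, 0, 0, 0, 65], [8, 14.7, 0, 0, 0, 0, 65], [11, 20.3, 0, 0, 0, 0, 65], [12.5, 24, 0, 0, 0, 0, 65], [13.5, 25.8, 0, 0, 0, 0, 65], [13.5, 25.8, 0, 0, 0, 0, 65], [12.5, 24, 0, 0, 0, 0, 65], [11, 20.3, 0, 0, 0, 0, 65], [8, 14.7, 0, 0, 0, 0, 65], [4, 7.4, 0, 0, 0, 0, 65]],
])

```text
time_s: 10.3
eef_pos: [0.4407, -0.1923, 0.1161]
eef_rot: [-0.0, 0.115, 0.993, 0.0]
wrist_force: [-0.0, -0.0, 0.1]
opening: 0.766
grasp_force: 0.0
```

Run:
```python
from m import *
state()
t=shot("top","t3");s=shot("side","s3");w=shot("wrist","w3")
for n,c in(("t3",t),("s3",s),("w3",w)):pickle.dump(c,open(n+".pkl","wb"))
a=cv2.resize(t["frame"][165:245,200:420],None,fx=3,fy=3)[:240,:660];b=cv2.resize(s["frame"][180:350,200:420],(440,340))
k=cv2.resize(w["frame"][:,:],(340,255));im=np.zeros((600,800,3),np.uint8);im[:240,:660]=a;im[250:590,:440]=b;im[250:505,450:790]=k
cv2.imwrite("pics/c3.png",im)
H,S,V=cv2.split(cv2.cvtColor(t["frame"],cv2.COLOR_BGR2HSV))
for n in("top","t3"):
  c=pickle.load(open(n+".pkl","rb"));H,S,V=cv2.split(cv2.cvtColor(c["frame"],cv2.COLOR_BGR2HSV))
  print(n);fit(c,(V<110)&(H<20),(383,415,175,210),.021,20)
  fit(c,(H<16)&(S>110),(238,270,192,216),.044,20)
  P=cloud(c)*1e3;m=(P[...,2]>40)&(P[...,2]<52)&(np.abs(P[...,0]-455)<70)&(np.abs(P[...,1]-5)<60)
  r=cv2.minAreaRect(P[m][:,:2].astype(np.float32));print(r)
c=s;H,S,V=cv2.split(cv2.cvtColor(c["frame"],cv2.COLOR_BGR2HSV))
print("side well");fit(c,(H<14)&(S>125)&(V>80),(240,290,195,212),.044,20)
fit(c,(V<100)&(H<25),(355,402,300,335),.021,20)
```

```text
t 10.3 p [ 440.7 -192.3  116.1] q [-0.659  0.114  1.938  0.     1.091 -1.999] rot [-2.000e-04  1.151e-01  9.933e-01  2.000e-04] F [-0.  -0.   0.1] open 65.4 g 0.0
top
(245, 196, 16, 17) ell [453.6   6.4] [42.8 44.7] rect [453.9   6.4] [44.4 41. ] 0.97
((441.71539306640625, 9.860973358154297), (58.6043701171875, 123.21411895751953), 75.05754852294922)
t3
(394, 190, 8, 8) ell [ 492.5 -396.9] [21.3 22.5] rect [ 492.5 -397.1] [19.9 20. ] 0.73
(245, 196, 16, 17) ell [453.6   6.3] [42.4 44.7] rect [453.9   6.4] [44.4 41. ] 0.97
((442.921630859375, 10.067768096923828), (58.686485290527344, 120.9795913696289), 74.49889373779297)
side well
(257, 201, 18, 7) ell [453.6   9.3] [35.1 41.4] rect [453.    9.9] [32.6 39.2] 70.8
(369, 311, 14, 9) ell [ 496.1 -391.1] [18.3 21.7] rect [ 495.8 -390.3] [19.4 20.1] 56.94
```

View pics/c3.png

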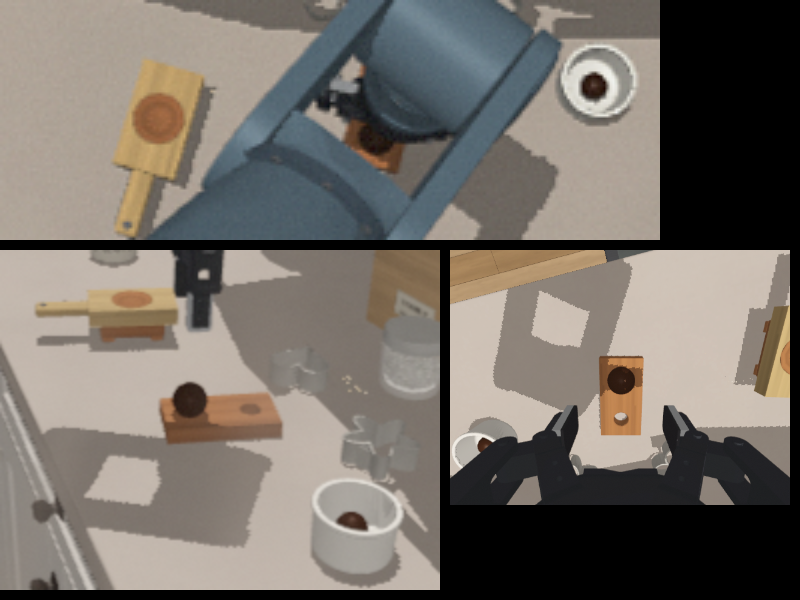

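The top view shows the small ball inside the ramekin. The large ball is still on its seat, and the paddle is untouched, with its well at about (454, 6) mm.

Emit:
jog_arm([
  [[-1.1, -1.3, 5, 0, 0, 0, 65], [0, 0, 10, 0, 0, 0, 65], [0, 0, 14, 0, 0, 0, 65], [0, 0, 15, 0, 0, 0, 65], [0, 0, 15, 0, 0, 0, 65], [0, 0, 13, 0, 0, 0, 65], [0, 0, 10, 0, 0, 0, 65], [0, 0, 7, 0, 0, 0, 65], [0, 0, 4, 0, 0, 0, 65], [0, 0, 2, 0, 0, 0, 65]],
])

```text
time_s: 11.45
eef_pos: [0.4422, -0.1955, 0.021]
eef_rot: [-0.0, 0.116, 0.993, 0.0]
wrist_force: [0.1, -0.2, 0.2]
opening: 0.766
grasp_force: 0.0
```

Emit:
jog_arm([
  [[0, 0, 0, 0, 0, 0, 45], [0, 0, 0, 0, 0, 0, 35], [0, 0, 0, 0, 0, 0, 25], [0, 0, 0, 0, 0, 0, 22], [0, 0, 0, 0, 0, 0, 22], [0, 0, 0, 0, 0, 0, 22], [0, 0, 0, 0, 0, 0, 22], [0, 0, 0, 0, 0, 0, 22], [0, 0, 0, 0, 0, 0, 22], [0, 0, 0, 0, 0, 0, 22]],
])

```text
time_s: 12.45
eef_pos: [0.443, -0.1937, 0.0224]
eef_rot: [0.001, 0.116, 0.993, 0.001]
wrist_force: [2.2, 10.0, 10.2]
opening: 0.361
grasp_force: 58.5
```

Emit:
jog_arm([
  [[0, 0, -3, 0, 0, 0, 22], [0, 0, -6, 0, 0, 0, 22], [0, 0, -10, 0, 0, 0, 22], [0, 0, -15, 0, 0, 0, 22], [0, 0, -15, 0, 0, 0, 22], [0, 0, -14, 0, 0, 0, 22], [0, 0, -12, 0, 0, 0, 22], [0, 0, -9, 0, 0, 0, 22], [0, 0, -4, 0, 0, 0, 22], [0, 0, -2, 0, 0, 0, 22]],
])

```text
time_s: 13.45
eef_pos: [0.4422, -0.1956, 0.1117]
eef_rot: [0.0, 0.116, 0.993, -0.0]
wrist_force: [0.2, -0.3, -0.4]
opening: 0.361
grasp_force: 59.4
```

Emit:
jog_arm([
  [[1.4, 8, 0, 0, 0, 0, 22], [2.8, 16, 0, 0, 0, 0, 22], [3.9, 21.9, 0, 0, 0, 0, 22], [4.6, 25.9, 0, 0, 0, 0, 22], [4.9, 27.9, 0, 0, 0, 0, 22], [4.9, 27.9, 0, 0, 0, 0, 22], [4.6, 25.9, 0, 0, 0, 0, 22], [3.9, 21.9, 0, 0, 0, 0, 22], [2.8, 15.9, 0, 0, 0, 0, 22], [1.4, 7.9, 0, 0, 0, 0, 22]],
])

```text
time_s: 14.45
eef_pos: [0.4526, 0.0089, 0.1106]
eef_rot: [-0.001, 0.115, 0.993, 0.0]
wrist_force: [0.1, 0.4, -0.4]
opening: 0.356
grasp_force: 59.4
```

Run:
```python
from m import *
state()
w=shot("wrist","w4");pickle.dump(w,open("w4.pkl","wb"));s=shot("side","s4");pickle.dump(s,open("s4.pkl","wb"))
P=cloud(w)*1e3;H,S,V=cv2.split(cv2.cvtColor(w["frame"],cv2.COLOR_BGR2HSV))
m=(V<130)&(H<20)&(S>80)&(P[...,2]>90)&(P[...,2]<150)
print(m.sum(),np.round(P[m].min(0)),np.round(P[m].max(0)));
fit(w,m,(200,360,150,420),.120)
m2=(P[...,2]>40)&(P[...,2]<52)&(np.abs(P[...,0]-455)<70)&(np.abs(P[...,1]-5)<60)
r=cv2.minAreaRect(P[m2][:,:2].astype(np.float32));print(r)
print("well");fit(w,(H<16)&(S>110)&m2|((H<16)&(S>125)&(P[...,2]>36)&(P[...,2]<50)),(150,400,60,400),.046)
im=w["frame"];cv2.imwrite("pics/c4.png",im)
```

```text
t 14.45 p [452.6   8.9 110.6] q [-0.244  0.061  2.009  0.     1.074 -1.585] rot [-8.000e-04  1.145e-01  9.934e-01  3.000e-04] F [ 0.1  0.4 -0.4] open 30.4 g 59.4
4234 [434.  -8. 111.] [465.  27. 135.]
(246, 235, 70, 75) ell [450.7   9.1] [32.2 37.1] rect [450.8   9. ] [31.6 37.1] 76.86
((442.0539855957031, 10.829727172851562), (57.78459930419922, 123.2354965209961), 74.70529174804688)
well
(245, 193, 70, 52) ell [449.2   8.5] [36.1 48.6] rect [448.6   8.7] [46.7 35.7] 78.04
```

View pics/c4.png

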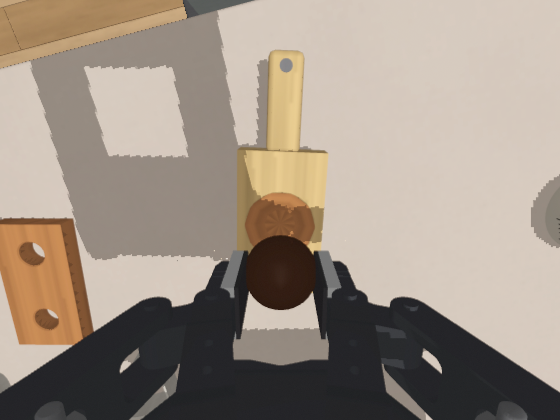

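The wrist view shows the large ball at (281,272) held centrally, with the well just under it at (280,220) and laterally aligned. I descend partway, then trim.

Emit:
jog_arm([
  [[0, 0, 2, 0, 0, 0, 22], [0, 0, 4, 0, 0, 0, 22], [0, 0, 7, 0, 0, 0, 22], [0, 0, 8, 0, 0, 0, 22], [0, 0, 8, 0, 0, 0, 22], [0, 0, 6, 0, 0, 0, 22], [0, 0, 3, 0, 0, 0, 22], [0, 0, 2, 0, 0, 0, 22], [0, 0, 0, 0, 0, 0, 22], [0, 0, 0, 0, 0, 0, 22]],
])

```text
time_s: 15.55
eef_pos: [0.4539, 0.0064, 0.0715]
eef_rot: [0.0, 0.116, 0.993, -0.0]
wrist_force: [0.9, 0.6, -0.8]
opening: 0.361
grasp_force: 59.4
```

Run:
```python
from m import *
o=state()
w=shot("wrist","w5");pickle.dump(w,open("w5.pkl","wb"))
P=cloud(w)*1e3;H,S,V=cv2.split(cv2.cvtColor(w["frame"],cv2.COLOR_BGR2HSV))
tz=o["eef_pos"][2]*1e3
m=(V<130)&(H<20)&(S>80)&(P[...,2]>tz)&(P[...,2]<tz+30)&(np.hypot(P[...,0]-453,P[...,1]-7)<25)
w3=P[m]
from scipy.optimize import least_squares
print("sphere",np.round(least_squares(lambda a:np.linalg.norm(w3-a,axis=1)-17,[453,7,tz+8],loss="soft_l1").x,1),len(w3))
for nm in("w4","w5"):
  c=pickle.load(open(nm+".pkl","rb"));P=cloud(c)*1e3
  m2=(P[...,2]>43)&(P[...,2]<52)&(np.abs(P[...,0]-455)<85)&(np.abs(P[...,1]-8)<60)
  yaw=np.radians(-15.2);d=np.array([np.cos(yaw),np.sin(yaw)]);n=np.array([-d[1],d[0]])
  A=P[m2][:,:2]-[453.5,6.8];a=A@d;b=A@n
  k=(a>-47)&(a<-25);print(nm,"along min/max",np.round(np.percentile(a,[.5,99.5]),1),"lateral",np.round(np.percentile(b[k],[1,99]),1))
```

```text
t 15.55 p [453.9   6.4  71.5] q [-0.248  0.133  2.027 -0.     0.98  -1.587] rot [ 2.000e-04  1.156e-01  9.933e-01 -0.000e+00] F [ 0.9  0.6 -0.8] open 30.9 g 59.4
sphere [452.5   6.4  78. ] 4295
w4 along min/max [-69.7  17. ] lateral [-27.7  29.2]
w5 along min/max [-66.9  49.3] lateral [-27.5  29.2]
```

Emit:
jog_arm([
  [[-0.6, 1, 2, 0, 0, 0, 22], [0, 0, 4, 0, 0, 0, 22], [0, 0, 5, 0, 0, 0, 22], [0, 0, 4, 0, 0, 0, 22], [0, 0, 3, 0, 0, 0, 22], [0, 0, 2, 0, 0, 0, 22], [0, 0, 0, 0, 0, 0, 22], [0, 0, 0, 0, 0, 0, 22], [0, 0, 0, 0, 0, 0, 34], [0, 0, 0, 0, 0, 0, 38]],
])

```text
time_s: 16.6
eef_pos: [0.4547, 0.0072, 0.0515]
eef_rot: [0.0, 0.116, 0.993, -0.0]
wrist_force: [1.0, -0.5, -0.2]
opening: 0.444
grasp_force: 0.0
```

Emit:
jog_arm([
  [[0, 0, 0, 0, 0, 0, 45], [0, 0, 0, 0, 0, 0, 50], [0, 0, 0, 0, 0, 0, 50], [0, 0, -4, 0, 0, 0, 50], [0, 0, -8, 0, 0, 0, 55], [0, 0, -12, 0, 0, 0, 70], [0, 0, -14, 0, 0, 0, 85], [0, 0, -10, 0, 0, 0, 85], [0, 0, -6, 0, 0, 0, 85], [0, 0, 0, 0, 0, 0, 85]],
])

```text
time_s: 17.6
eef_pos: [0.4553, 0.0071, 0.1066]
eef_rot: [0.001, 0.116, 0.993, -0.0]
wrist_force: [0.7, 0.4, -0.6]
opening: 1.0
grasp_force: 0.0
```

```bash
cat > pad.py <<'E'
from m import *
from scipy.optimize import least_squares
def run(name):
  o=state();w=shot("wrist",name);pickle.dump(w,open(name+".pkl","wb"))
  P=cloud(w)*1e3;H,S,V=cv2.split(cv2.cvtColor(w["frame"],cv2.COLOR_BGR2HSV))
  m=(V<130)&(H<20)&(S>80)&(P[...,2]>52)&(P[...,2]<80)&(np.hypot(P[...,0]-453,P[...,1]-7)<28)
  w3=P[m];print("ball",np.round(least_squares(lambda a:np.linalg.norm(w3-a,axis=1)-17,[453,7,57],loss="soft_l1").x,1),len(w3))
  m2=(P[...,2]>43)&(P[...,2]<52)&(np.abs(P[...,0]-455)<85)&(np.abs(P[...,1]-8)<60)&(S>60)
  A=P[m2][:,:2];y=np.radians(-15.2);d=np.array([np.cos(y),np.sin(y)]);n=np.array([-d[1],d[0]])
  a=(A-[453.5,7])@d;b=(A-[453.5,7])@n
  lo=[];hi=[];X=[]
  for s in range(-46,-18,4):
    k=(a>s)&(a<s+4)
    if k.sum()>20:X.append(s+2);l,h=np.percentile(b[k],[1,99]);lo.append(l);hi.append(h)
  print(np.round(X),np.round(lo,1),np.round(hi,1),"a",np.round(np.percentile(a,[1,99]),1))
  mid=(np.array(lo)+hi)/2;p=np.polyfit(X,mid,1);print("yaw corr deg",np.degrees(p[0]),"offset at well",p[1])
E
python3 -c "
from pad import *
run('w6')"
```

```text
t 17.6 p [455.3   7.1 106.6] q [-0.246  0.071  2.008  0.     1.06  -1.585] rot [ 1.200e-03  1.156e-01  9.933e-01 -2.000e-04] F [ 0.7  0.4 -0.6] open 85.4 g 0.0
ball [453.6   7.5  57.1] 2292
[-44 -40 -36 -32 -28 -24 -20] [-27.9 -28.2 -28.  -28.3 -27.8 -27.6 -27.6] [29.  29.  28.8 28.9 28.9 29.1 29. ] a [-50.1  48.7]
yaw corr deg 0.6713684528253339 offset at well 0.8917234846407341
```

The ball rests at the well centre with its centre at z 57.1, as expected. Now I straddle the paddle.

Emit:
jog_arm([
  [[2, 0, 4, 0, 0, 0.033, 85], [2.4, 0.2, 9, 0, 0, 0, 85], [0, 0, 13, 0, 0, 0, 85], [0, 0, 15, 0, 0, 0, 85], [0, 0, 15, 0, 0, 0, 85], [0, 0, 13, 0, 0, 0, 85], [0, 0, 10, 0, 0, 0, 85], [0, 0, 7, 0, 0, 0, 85], [0, 0, 4, 0, 0, 0, 85], [0, 0, 1.5, 0, 0, 0, 85]],
])

```text
time_s: 18.65
eef_pos: [0.4501, 0.0086, 0.0134]
eef_rot: [-0.0, 0.132, 0.991, 0.0]
wrist_force: [-0.1, -0.1, 0.1]
opening: 0.995
grasp_force: 0.0
```

```bash
python3 -c "
from pad import *
run('w7')"
```

```text
t 18.65 p [450.1   8.6  13.4] q [-0.246  0.247  2.051 -0.     0.844 -1.552] rot [-2.000e-04  1.319e-01  9.913e-01  0.000e+00] F [-0.1 -0.1  0.1] open 85.0 g 0.0
ball [453.7   7.5  57.2] 6153
[-44 -40 -36 -32 -28 -24 -20] [-27.8 -27.8 -27.8 -27.8 -27.8 -27.9 -27.8] [28.9 29.  29.  29.1 29.  29.  29.1] a [-50.3  21.3]
yaw corr deg 0.021978758899268966 offset at well 0.6182935263078727
```

Emit:
jog_arm([
  [[0, 0, 0, 0, 0, 0, 78], [0, 0, 0, 0, 0, 0, 72], [0, 0, 0, 0, 0, 0, 68], [0, 0, 0, 0, 0, 0, 65], [0, 0, 0, 0, 0, 0, 63], [0, 0, 0, 0, 0, 0, 61], [0, 0, 0, 0, 0, 0, 59.5], [0, 0, 0, 0, 0, 0, 58.5], [0, 0, 0, 0, 0, 0, 57.5], [0, 0, 0, 0, 0, 0, 56.5]],
])

```text
time_s: 19.7
eef_pos: [0.4504, 0.0087, 0.0141]
eef_rot: [-0.0, 0.132, 0.991, 0.0]
wrist_force: [-1.5, 1.3, 4.2]
opening: 0.674
grasp_force: 48.4
```

Emit:
jog_arm([
  [[0, 0, 0, 0, 0, 0, 55.5], [0, 0, 0, 0, 0, 0, 54.5], [0, 0, 0, 0, 0, 0, 53], [0, 0, 0, 0, 0, 0, 51], [0, 0, 0, 0, 0, 0, 48], [0, 0, 0, 0, 0, 0, 45], [0, 0, 0, 0, 0, 0, 45], [0, 0, 0, 0, 0, 0, 45], [0, 0, 0, 0, 0, 0, 45], [0, 0, 0, 0, 0, 0, 45]],
])

```text
time_s: 20.7
eef_pos: [0.4504, 0.0087, 0.0142]
eef_rot: [0.0, 0.132, 0.991, 0.0]
wrist_force: [-1.5, 2.3, 5.7]
opening: 0.667
grasp_force: 62.8
```

```bash
python3 -c "
from pad import *
run('w8')"
```

```text
t 20.7 p [450.4   8.7  14.2] q [-0.245  0.246  2.051  0.     0.845 -1.552] rot [0.000e+00 1.320e-01 9.913e-01 1.000e-04] F [-1.5  2.3  5.7] open 56.9 g 62.8
ball [453.7   7.5  57.1] 6249
[-44 -40 -36 -32 -28 -24 -20] [-27.8 -27.8 -27.7 -27.8 -27.7 -27.9 -27.9] [29.  29.  29.  29.  29.1 28.9 29. ] a [-50.3  21.4]
yaw corr deg -0.1625873049035704 offset at well 0.507783459980547
```

Emit:
jog_arm([
  [[0, 0, -0.5, 0, 0, 0, 45], [0, 0, -1, 0, 0, 0, 45], [0, 0, -2, 0, 0, 0, 45], [0, 0, -3, 0, 0, 0, 45], [0, 0, -4, 0, 0, 0, 45], [0, 0, -5, 0, 0, 0, 45], [0, 0, -5, 0, 0, 0, 45], [0, 0, -4, 0, 0, 0, 45], [0, 0, -3, 0, 0, 0, 45], [0, 0, -2, 0, 0, 0, 45]],
])

```text
time_s: 21.75
eef_pos: [0.4504, 0.0085, 0.0437]
eef_rot: [0.0, 0.132, 0.991, -0.0]
wrist_force: [-0.6, 1.1, -1.3]
opening: 0.671
grasp_force: 64.1
```

```bash
cat > lv.py <<'E'
from m import *
from scipy.optimize import least_squares
def run(name):
  o=state();T=R.from_quat(o["eef_rot"],scalar_first=True).as_matrix();p=np.array(o["eef_pos"])*1e3
  w=shot("wrist",name);P=(cloud(w)*1e3-p)@T   # tool frame mm
  H,S,V=cv2.split(cv2.cvtColor(w["frame"],cv2.COLOR_BGR2HSV))
  r=np.hypot(P[...,0]-0,P[...,1])
  m=(V<130)&(H<20)&(S>80)&(r<30)&(P[...,2]<-36)&(P[...,2]>-64)
  a=P[m];b=least_squares(lambda q:np.linalg.norm(a-q,axis=1)-17,[-3,0,-43],loss="soft_l1").x
  print("ball in tool",np.round(b,1),len(a))
  m=(S>60)&(H>15)&(H<25)&(np.abs(P[...,1])<25)&(P[...,0]>26)&(P[...,0]<46)&(np.abs(P[...,2]+32)<8)
  a=P[m];A=np.c_[a[:,:2],np.ones(len(a))];k=np.linalg.lstsq(A,a[:,2],rcond=None)[0]
  print("top plane z at well",round(k[2],1),"slopes deg",np.round(np.degrees(np.arctan(k[:2])),2),len(a))
  s=ctrl.camera("side");cv2.imwrite(f"pics/{name}s.png",s["frame"])
E
python3 -c "
from lv import *
run('l1')"
```

```text
t 21.75 p [450.4   8.5  43.7] q [-0.246  0.182  2.045 -0.     0.914 -1.552] rot [ 2.000e-04  1.320e-01  9.912e-01 -0.000e+00] F [-0.6  1.1 -1.3] open 57.3 g 64.1
ball in tool [ -3.6  -0.3 -43. ] 6272
top plane z at well -31.7 slopes deg [0.06 0.12] 7404
```

Emit:
jog_arm([
  [[0, 0, -1, 0, 0, 0, 45], [0, 0, -2, 0, 0, 0, 45], [0, 0, -3, 0, 0, 0, 45], [0, 0, -4, 0, 0, 0, 45], [0, 0, -5, 0, 0, 0, 45], [0, 0, -5, 0, 0, 0, 45], [0, 0, -6, 0, 0, 0, 45], [0, 0, -6, 0, 0, 0, 45], [0, 0, -6, 0, 0, 0, 45], [0, 0, -6, 0, 0, 0, 45]],
])

```text
time_s: 22.85
eef_pos: [0.4503, 0.0086, 0.0879]
eef_rot: [0.0, 0.132, 0.991, -0.0]
wrist_force: [0.6, -0.6, -2.2]
opening: 0.671
grasp_force: 64.1
```

Emit:
jog_arm([
  [[0, 0, -6, 0, 0, 0, 45], [0, 0, -6, 0, 0, 0, 45], [0, 0, -5, 0, 0, 0, 45], [0, 0, -5, 0, 0, 0, 45], [0, 0, -4, 0, 0, 0, 45], [0, 0, -3, 0, 0, 0, 45], [0, 0, -2, 0, 0, 0, 45], [0, 0, -1, 0, 0, 0, 45], [0, 0, 0, 0, 0, 0, 45], [0, 0, 0, 0, 0, 0, 45]],
])

```text
time_s: 23.85
eef_pos: [0.4501, 0.0086, 0.1191]
eef_rot: [-0.0, 0.132, 0.991, 0.0]
wrist_force: [0.4, 0.3, -1.9]
opening: 0.673
grasp_force: 64.1
```

```bash
python3 -c "
from lv import *
run('l2')"
```

```text
t 23.85 p [450.1   8.6 119.1] q [-0.246  0.04   2.01   0.     1.092 -1.552] rot [-2.000e-04  1.320e-01  9.912e-01  0.000e+00] F [ 0.4  0.3 -1.9] open 57.5 g 64.1
ball in tool [ -3.6  -0.3 -43. ] 6276
top plane z at well -31.7 slopes deg [0.05 0.15] 7397
```

Emit:
jog_arm([
  [[0, 0, 0, 0, 0, 0.005, 45], [0, 0, 0, 0, 0, 0.01, 45], [0, 0, 0, 0, 0, 0.02, 45], [0, 0, 0, 0, 0, 0.03, 45], [0, 0, 0, 0, 0, 0.04, 45], [0, 0, 0, 0, 0, 0.05, 45], [0, 0, 0, 0, 0, 0.055, 45], [0, 0, 0, 0, 0, 0.06, 45], [0, 0, 0, 0, 0, 0.06, 45], [0, 0, 0, 0, 0, 0.06, 45]],
])

```text
time_s: 24.95
eef_pos: [0.4503, 0.0086, 0.1193]
eef_rot: [0.0, 0.323, 0.946, 0.0]
wrist_force: [-0.2, -0.0, -2.2]
opening: 0.67
grasp_force: 64.0
```

Emit:
jog_arm([
  [[0, 0, 0, 0, 0, 0.06, 45], [0, 0, 0, 0, 0, 0.06, 45], [0, 0, 0, 0, 0, 0.06, 45], [0, 0, 0, 0, 0, 0.06, 45], [0, 0, 0, 0, 0, 0.06, 45], [0, 0, 0, 0, 0, 0.06, 45], [0, 0, 0, 0, 0, 0.06, 45], [0, 0, 0, 0, 0, 0.06, 45], [0, 0, 0, 0, 0, 0.06, 45], [0, 0, 0, 0, 0, 0.06, 45]],
])

```text
time_s: 25.95
eef_pos: [0.4503, 0.0086, 0.1193]
eef_rot: [-0.0, 0.588, 0.809, -0.0]
wrist_force: [-0.4, 0.9, -1.8]
opening: 0.667
grasp_force: 64.0
```

Emit:
jog_arm([
  [[0, 0, 0, 0, 0, 0.06, 45], [0, 0, 0, 0, 0, 0.06, 45], [0, 0, 0, 0, 0, 0.06, 45], [0, 0, 0, 0, 0, 0.06, 45], [0, 0, 0, 0, 0, 0.06, 45], [0, 0, 0, 0, 0, 0.06, 45], [0, 0, 0, 0, 0, 0.055, 45], [0, 0, 0, 0, 0, 0.05, 45], [0, 0, 0, 0, 0, 0.04, 45], [0, 0, 0, 0, 0, 0.03, 45]],
])

```text
time_s: 26.95
eef_pos: [0.4502, 0.0086, 0.1193]
eef_rot: [-0.0, 0.781, 0.625, -0.0]
wrist_force: [0.3, 0.8, -1.8]
opening: 0.672
grasp_force: 64.0
```

Emit:
jog_arm([
  [[0, 0, 0, 0, 0, 0.02, 45], [0, 0, 0, 0, 0, 0.015, 45], [0, 0, 0, 0, 0, 0.008, 45], [0, 0, 0, 0, 0, 0.003, 45], [0, 0, 0, 0, 0, 0, 45], [0, 0, 0, 0, 0, 0, 45], [0, 0, 0, 0, 0, 0, 45], [0, 0, 0, 0, 0, 0, 45], [0, 0, 0, 0, 0, 0, 45], [0, 0, 0, 0, 0, 0, 45]],
])

```text
time_s: 27.95
eef_pos: [0.4503, 0.0086, 0.1193]
eef_rot: [-0.0, 0.794, 0.608, 0.0]
wrist_force: [-0.5, -0.9, -1.3]
opening: 0.673
grasp_force: 64.1
```

```bash
python3 -c "
from lv import *
run('l3');shot('top','l3t')
import cv2,numpy as np
cv2.imwrite('pics/fin.png',np.hstack([cv2.resize(cv2.imread('pics/l3s.png'),(400,300)),cv2.resize(cv2.imread('pics/l3.png'),(400,300))]))"
```

```text
t 27.95 p [450.3   8.6 119.3] q [-0.246  0.04   2.01   0.     1.092  0.019] rot [-0.      0.7943  0.6075  0.    ] F [-0.5 -0.9 -1.3] open 57.5 g 64.1
ball in tool [ -3.9   0.  -43. ] 6281
top plane z at well -31.9 slopes deg [0.3  0.11] 7430
```

View pics/fin.png

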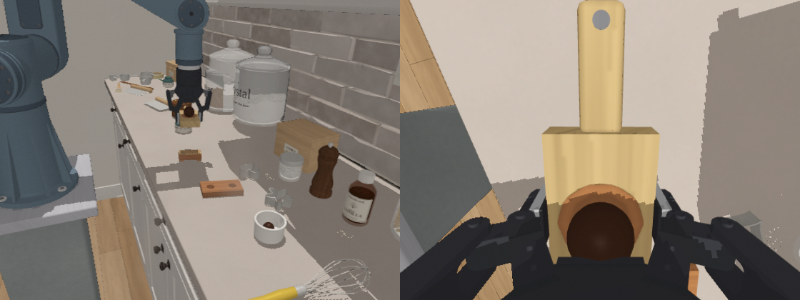

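The side view shows the paddle held level above the rest, and the wrist view shows the ball in the well. The small ball is in the ramekin. Handing in.

```bash
python3 -c "
from bench import ctrl
print(ctrl.hand_in())"
```

```text
the job is handed in; nothing more can be done
None
```

The job is handed in at about 28 s: the small ball is in the ramekin, and the paddle is held level about 10 cm above the rest, turned a quarter turn clockwise, with the large ball in the middle of its well; no verdict was returned.

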